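Sweep the loose relays off the sorting board into the catch tray

ROBOT

A 7-joint arm with a two-finger parallel gripper is mounted at the origin on the work surface. World frame = base frame: x ahead of the robot, y to its left, z up, the work surface at z = 0. Lengths are in m, angles in rad, forces in N, time in s.
With the tool pointing down it reaches from about 0.35 to 0.9 m from the base axis. Payload 19.9 kg.
Tool frame: the origin (TCP) lies on the centre line of the jaws, within the pads' length; the fingertips stand 19 mm ahead of it and the grasp point (between the pads) is the TCP; z points along the fingers, y is the direction in which the jaws open and shut (so a half turn about z gives the same grasp; the last joint's range is limited). The gripper opens to 94 mm and grips with 3 to 60 N. Pads are 16 mm wide; open, the fingers measure 119 mm over their backs; the gripper's body (75 mm by 177 mm) begins 78 mm behind the grasp point.
Start: joints at [-1.222, 0.417, -0.01, 1.614, 0.005, 1.111, -0.053], TCP at [0.237, 0.578, 0.224] pointing down, gripper open.
Joint ranges: [-2.81, 2.81], [-0.39, 2.02], [-1.27, 1.25], [0.06, 2.57], [-1.19, 4.33], [0.19, 2], [-2.82, 2.82]. Speed limits (rad/s): [1.89, 1.89, 2.39, 2.39, 3.01, 3.01, 3.01].

INTERFACE

Orientations are given as a unit quaternion [w, x, y, z].
In Python, from cell import bot, camera, order gives the robot as it stands.
- The arm moves only by the tool jog_arm, never from a script. Its argument "rows" is a list of rows, each an object with "grip": the finger opening in mm, from 0 to 94; "travel": the shift along the world's x, y, z in mm, a list of three; "twist": the turn, a rotation vector about the world's x, y, z in rad, a list of three. In form: [{"grip": grip, "travel": [x, y, z], "twist": [rx, ry, rz]}, ...]. A call has 1 to 8 rows; each row shifts and turns the pose as measured when the row begins; what a row does not reach is not made up. A row lasts 1/8 s, in which the tool goes at most 62.5 mm and 10.7 degrees, less where a joint would pass 70% of its speed; a pose out of reach is approached as far as the arm can. A call with a gripper value outside its range is refused whole. The fingers move at their own pace and stop on an object; "force" is the grip in N (left out, the last holds). Time passes only in rows, so rows that do not move let the fingers close. It gives the time, the measured TCP pose, the force and the opening at its end, in the units of the state.
- bot.sense(): the state, without advancing time (a new reading comes with each control period).
- camera(name): name is "scene" or "top" or "wrist"; returns a dict with "img" (384x512x3 uint8, red, green, blue), "mtx" (3x3 intrinsics, pixels), "R" (3x3) and "t" (3): a world point X has camera coordinates R X + t; the wrist camera has in their place "mount" (4x4, takes a point from camera to tool coordinates, whose origin is the TCP and whose axes are the flange's). Camera axes: x right, y down, z forward; pixel columns grow to the right and rows downward; lengths in m; the calibration is good to about 2 mm. A picture is of the moment at which its call begins: read the wrist's pose just before it. There is no depth.
- order.hand_in(): hands the job in, once; it reports no verdict.
The state is a dict: "clock": time; "qpos": joint angles; "joint_vel": joint speeds; "tau": joint torques, N m; "position": TCP position; "tcp_rot": TCP orientation; "ft_force": force on the tool from outside, world axes, zero at the start; "moment": the same for the moment, N m; "width": finger opening in m.
Only numpy, scipy, OpenCV 4.12 (cv2) and the standard library are available. Lean on these libraries where they do the work, as an engineer would, in place of code of your own. Each camera call takes 0.05 s, during which the arm holds its last target.

TASK

Clear the sorting board: with the fingertips, sweep the three loose relays across the board and over its end into the open catch tray, so that all three lie in the tray. Push them only, do not pick them up or carry them, and leave the little round circuit board on its stand and the upright capacitor standing where they are on the board.

Things in the scene. Friction and masses are not known exactly. Their poses are not given: they have to be found in the camera images.
- board: Raised sorting board, white flat top, fixed. 270 mm (its x) by 300 mm (its y), top face 50 mm above the bench, no rim. Origin on the bench under its centre, z up; its y runs lengthwise, and its two ends (y = +150 and -150 mm) are where the tray and the case adjoin. It is turned up to 9 degrees either way.
- tray: Open aluminium catch tray, fixed, adjoining one end of the board (either one; 3 mm gap), parallel to it. 270 mm (its x) by 110 mm (its y), 40 mm high, so its rim lies 10 mm below the board's top; walls 4 mm thick, floor about 4 to 5 mm. Origin on the bench under its centre, 208 mm along the board's y from the board's origin, on one side or the other; z up.
- case: Shut grey storage case, fixed, at the other end of the board. 270 by 110 mm, 44 mm high. Origin on the bench under its centre. Nothing belongs on it.
- relay_a: Loose black relay: a plain rectangular block 28 (its x) by 22 (its y) by 18 mm high, lying on the sorting board on its back with five steel pins, 4 mm long, sticking up. Origin at the middle of the block (9 mm above the board's top at the start); z up. About 12 to 26 g; slides freely. Turned up to 30 degrees either way from the board.
- relay_b: A second relay, the same as relay_a. Relays and the two bystanders stand in five lanes, 50 mm apart across the board's x, one to a lane, in any order, the lanes at -100, -50, 0, 50 and 100 mm, all within 65 mm of the board's middle along y.
- relay_c: A third relay, the same as relay_a.
- pcb: Bystander on the board: a round green circuit board, 34 mm across, flat on top of a small post with a round foot of 30 mm; 38 mm high in all. Loose, 0.12 kg. Origin at the centre of its foot's underside; z up. Leave it.
- cap: Bystander on the board: a grey capacitor standing upright, 25 mm across, 36 mm high. Loose, 60 g. Origin at the centre of its underside; z up. Leave it.

How it is judged:
At the end, for the whole second after the job is handed in: The middles of all three relays lie inside the tray's walls (within 131 mm of its centre along its x, 51 mm along its y) and below its rim, at rest (under 0.02 m/s); the round circuit board and the capacitor stand upright (within 0.15 rad) within 15 mm of where they started (x of relay_a in the frame of tray between -0.131 and 0.131 m and y of relay_a in the frame of tray between -0.051 and 0.051 m and z of each of relay_a, relay_b, relay_c in the frame of tray below 0.04 m and linear speed of each of relay_a, relay_b, relay_c below 0.02 m/s and x of relay_b in the frame of tray between -0.131 and 0.131 m and y of relay_b in the frame of tray between -0.051 and 0.051 m and x of relay_c in the frame of tray between -0.131 and 0.131 m and y of relay_c in the frame of tray between -0.051 and 0.051 m and distance of each of pcb, cap from where it was at the start of the episode below 0.015 m and angle between each of pcb, cap's own z axis and vertical below 0.15 rad); the robot touches nothing.
It fails at once if a relay was lifted (its middle rose more than 13 mm above its height on the board) (height (world z) of any of relay_a, relay_b, relay_c above 0.072 m).
It fails at once if a relay was carried out over the tray in the fingers (touched by them more than 50 mm past the board's end while still at board height) (((y of relay_a in the frame of board above 0.2 m or y of relay_a in the frame of board below -0.2 m) and height (world z) of relay_a above 0.052 m and contact force between the fingers and relay_a above 0.05 N) or ((y of relay_b in the frame of board above 0.2 m or y of relay_b in the frame of board below -0.2 m) and height (world z) of relay_b above 0.052 m and contact force between the fingers and relay_b above 0.05 N) or ((y of relay_c in the frame of board above 0.2 m or y of relay_c in the frame of board below -0.2 m) and height (world z) of relay_c above 0.052 m and contact force between the fingers and relay_c above 0.05 N)).
It fails at once if the round circuit board or the capacitor was pushed more than 15 mm or knocked over (distance of any of pcb, cap from where it was at the start of the episode above 0.015 m or angle between any of pcb, cap's own z axis and vertical above 0.5 rad).
It also fails if it takes over 53 s, if anything falls off the work surface, if the arm or the gripper's body presses on something with over 40 N, if the wrist force passes 120 N, or if a joint passes its speed limit or range.

## Working session

There is one attempt and no reset: what is moved stays moved. The work goes in short steps, Python scripts to look and compute and a tool call to move; the robot and the scene stay as the last step left them, time stands still between calls to the robot, and variables do not carry over. Pictures are saved under pics/ and viewed, and the job is handed in when it is done.

Besides the shell and the picture viewer there is one more tool, called after "Emit:" as name([rows], argument=value, ...), one row to a line, values as JSON. jog_arm: Moves the arm, as the interface text tells. Its arguments: {"type":"object","properties":{"rows":{"type":"array"},"force":{"type":"number"}},"required":["rows"]}

```bash
mkdir -p pics; ls
python3 - <<'E'
from cell import bot,camera
import cv2
s=bot.sense();print(s)
for n in("scene","top"):
    c=camera(n);cv2.imwrite(f"pics/{n}0.png",c["img"][:,:,::-1]);print(n,c["mtx"],c["R"],c["t"])
E
```

```text
pics
{'clock': 0.0, 'qpos': array([-1.22251422,  0.41794768, -0.01030704,  1.61414289,  0.00471175,
        1.11072373, -0.05299298]), 'joint_vel': array([-1.52712689e-03, -3.60800712e-04,  2.31545328e-03,  5.02914956e-04,
       -9.29581423e-05,  1.74981244e-04, -1.33972940e-03]), 'tau': array([ 1.62500191e-04, -8.51255107e+01,  6.39191754e-01, -4.25982642e+01,
       -4.87441930e-02,  1.89248810e-02,  1.86657753e-04]), 'position': array([0.23737112, 0.57779506, 0.22385483]), 'tcp_rot': array([-6.69088105e-05,  1.93647824e-01,  9.81070926e-01, -5.95318518e-04]), 'ft_force': array([-0.62185871,  0.028322  ,  0.04378752]), 'moment': array([ 0.01302112, -0.00618256,  0.05712976]), 'width': 0.09399755614741331}
scene [[422.05822602   0.         259.76916215]
 [  0.         422.05822602 193.02659472]
 [  0.           0.           1.        ]] [[-0.73638874  0.67644731  0.01227468]
 [ 0.52263983  0.58028579 -0.62459267]
 [-0.42962685 -0.45352777 -0.78085423]] [ 0.39690575 -0.26191438  1.19033285]
top [[423.53779841   0.         254.96576916]
 [  0.         423.53779841 194.51482269]
 [  0.           0.           1.        ]] [[-0.02342862 -0.99953378 -0.01957841]
 [-0.99657305  0.02490427 -0.07887919]
 [ 0.07933     0.01766328 -0.99669191]] [0.03610251 0.54262001 0.74379306]
```

View pics/scene0.png

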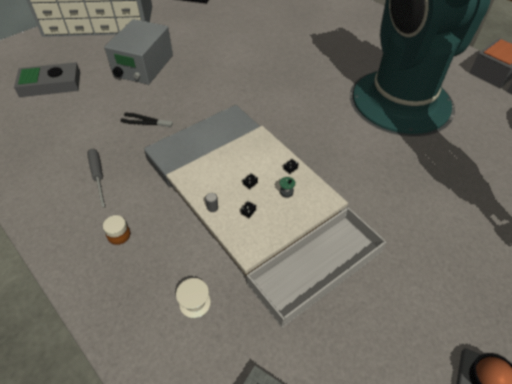

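View pics/top0.png

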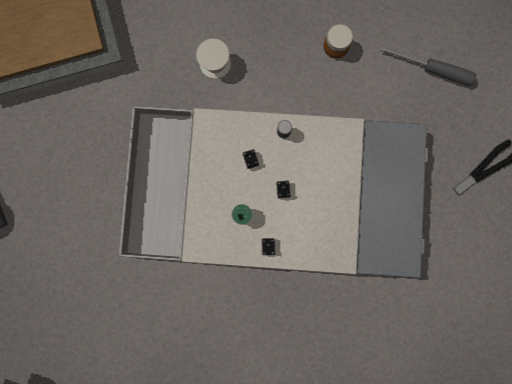

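The tray is on the left of the top image (world +y) and the case is on the right. The relays are at about (251,159), (284,189) and (268,246), the cap at (285,129) and the pcb at (242,214). Next I'll measure them.

```bash
cat > h.py <<'E'
import numpy as np,cv2
from cell import bot,camera
def ray(c,px,z):
    p=cv2.undistortPoints(np.float64([[px]]),c["mtx"],None)[0,0]
    d=c["R"].T@np.r_[p,1]; o=-c["R"].T@c["t"]
    return o+d*(z-o[2])/d[2]
def board(c):
    im=c["img"];hsv=cv2.cvtColor(im,cv2.COLOR_RGB2HSV)
    m=((hsv[...,2]>120)).astype(np.uint8)*255
    m=cv2.morphologyEx(m,cv2.MORPH_CLOSE,np.ones((9,9)))
    m=cv2.morphologyEx(m,cv2.MORPH_OPEN,np.ones((9,9)))
    k=max(cv2.findContours(m,0,2)[0],key=cv2.contourArea)
    w=np.array([ray(c,q,.05)[:2] for q in k[:,0].astype(float)])
    (ctr,sz,a)=cv2.minAreaRect((w*1000).astype(np.float32))
    return k,np.array(ctr)/1000,np.array(sz),a
E
python3 - <<'E'
from h import *
c=camera("top");k,ctr,sz,a=board(c);print("board",ctr,sz,a)
th=np.deg2rad(a)
for t in (th,th+np.pi/2): 
    if abs(np.cos(t))>.9: ux=np.array([np.cos(t),np.sin(t)])*np.sign(np.cos(t))
uy=np.array([-ux[1],ux[0]]);print("ux",ux,"yaw",np.degrees(np.arctan2(ux[1],ux[0])))
def loc(p): return np.round(1000*np.array([(p[:2]-ctr)@ux,(p[:2]-ctr)@uy]),1)
hsv=cv2.cvtColor(c["img"],cv2.COLOR_RGB2HSV)
bm=np.zeros(hsv.shape[:2],np.uint8);cv2.drawContours(bm,[cv2.convexHull(k)],-1,255,-1)
bm=cv2.erode(bm,np.ones((7,7)))
V=hsv[...,2]
m=((V<120)&(bm>0)).astype(np.uint8)
n,l,st,cc=cv2.connectedComponentsWithStats(m)
for i in range(1,n):
    if st[i,4]<60: continue
    sel=l==i
    pts=np.argwhere(sel&(V<60))[:,::-1].astype(np.float32)
    r=None
    if len(pts)>30:
        r=cv2.minAreaRect(np.array([ray(c,p,.068)[:2]*1000 for p in pts],np.float32))
    print(cc[i],st[i],hsv[sel].mean(0).round(),"z50",loc(ray(c,cc[i],.05)),"z68",loc(ray(c,cc[i],.068)),"z86",loc(ray(c,cc[i],.087)),r)
im=cv2.resize(c["img"][100:285,110:435],None,fx=2.4,fy=2.4,interpolation=2)
cv2.imwrite("pics/z.png",im[:,:,::-1])
c=camera("scene")
print(c["img"].shape)
cv2.imwrite("pics/zs.png",cv2.resize(c["img"][100:330,140:390],None,fx=2.6,fy=2.6,interpolation=2)[:,:,::-1])
E
```

```text
board [0.55398798 0.02697234] [373.77011108 271.59771729] 84.71321868896484
ux [ 0.99574598 -0.09214086] yaw -5.286781311035147
[183.31481481 116.41666667] [167 112  27  10 108] [25. 15. 82.] z50 [117.6 130.6] z68 [113.  126.8] z86 [108.1 122.8] None
[291.3003663  134.85347985] [277 126  27  17 273] [26. 26. 87.] z50 [ 96.8 -62.2] z68 [ 92.7 -61.2] z86 [ 88.4 -60.3] ((641.9730224609375, -29.665973663330078), (20.640459060668945, 9.826868057250977), 83.55751037597656)
[253.12130178 159.92011834] [243 149  22  22 338] [55. 37. 58.] z50 [48.   1.7] z68 [45.1  1.1] z86 [42.1  0.4] ((601.29443359375, 28.104909896850586), (28.823265075683594, 20.24565887451172), 15.699963569641113)
[285.5327381  190.24702381] [276 180  21  21 336] [54. 33. 58.] z50 [ -1.4 -58.2] z68 [ -3.1 -57.4] z86 [ -4.8 -56.5] ((547.876220703125, -25.67928695678711), (20.37450408935547, 27.274477005004883), 88.57508087158203)
[248.0525394  216.25744308] [232 204  33  25 571] [49. 62. 92.] z50 [-51.    3.7] z68 [-51.4   3. ] z86 [-51.9   2.3] None
[270.5        246.96583851] [262 238  19  19 322] [54. 30. 58.] z50 [-101.   -38.6] z68 [-100.3  -38.3] z86 [-99.5 -37.9] ((451.4988098144531, 2.271843910217285), (20.187063217163086, 25.053062438964844), 88.68608856201172)
(384, 512, 3)
```

View pics/z.png

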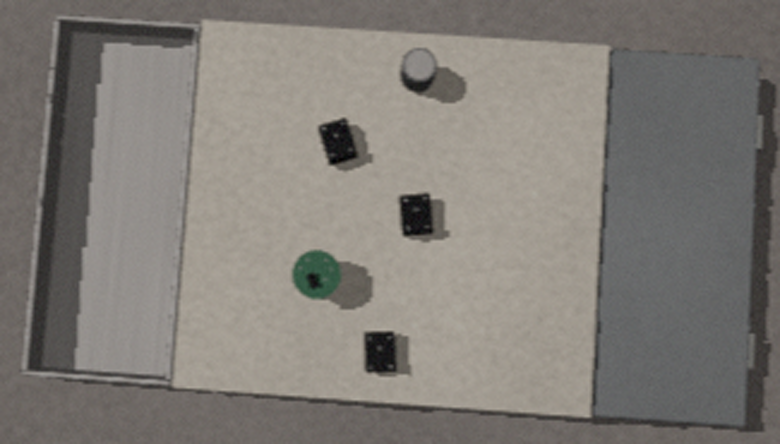

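```bash
cat >> h.py <<'E'
def geo(c):
    P=[ray(c,(x/2.4+110,y/2.4+100),.05)[:2] for x,y in[(200,20),(610,45),(594,417),(170,388)]]
    ctr=np.mean(P,0);u=(P[0]-P[1])+(P[3]-P[2]);uy=u/np.linalg.norm(u);ux=np.array([uy[1],-uy[0]])
    return P,ctr,ux,uy
E
python3 - <<'E'
from h import *
c=camera("top");P,ctr,ux,uy=geo(c)
print([np.linalg.norm(P[i]-P[(i+1)%4]).round(4) for i in range(4)],ctr,np.degrees(np.arctan2(ux[1],ux[0])))
for n,x,y,z in[("cap",419,67,.086),("r1",338,142,.068),("r2",416,215,.068),("r3",380,352,.068),("pcb",317,275,.088)]:
    p=ray(c,(x/2.4+110,y/2.4+100),z);print(n,p.round(4),((p[:2]-ctr)@ux*1000).round(1),((p[:2]-ctr)@uy*1000).round(1))
c=camera("scene")
for n,x,y,z in[("board ctr",0,0,0)]:
    for q in [np.r_[ctr,.05]]+[np.r_[p,.05] for p in P]:
        X=c["R"]@q+c["t"];v=c["mtx"]@X;print((v/v[2])[:2].round(1))
E
```

```text
[np.float64(0.3019), np.float64(0.2697), np.float64(0.3037), np.float64(0.2702)] [ 0.54902868 -0.01015849] -5.160658875995173
cap [ 0.6488 -0.0304  0.086 ] 101.2 -11.2
r1 [0.6004 0.0278 0.068 ] 47.8 42.4
r2 [ 0.5468 -0.0262  0.068 ] -0.7 -16.2
r3 [0.4512 0.0017 0.068 ] -98.5 3.0
pcb [0.5055 0.0438 0.088 ] -48.2 49.8
[253.5 187.5]
[244.3 270.5]
[164.6 173.7]
[260.2 124.4]
[347.1 202.2]
```

View pics/zs.png

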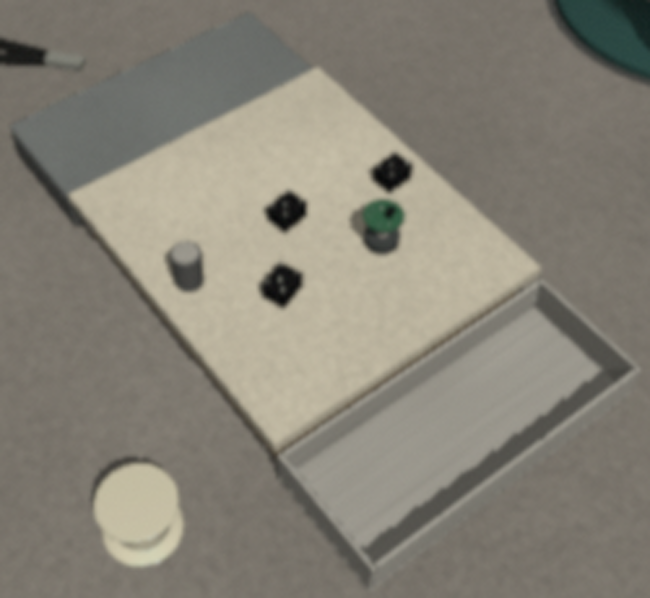

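The board's size and the lane positions match the given values. Each relay has a clear lane to the tray. I'll push with the fingers nearly closed, jaws across the board, starting with r1.

Emit:
jog_arm([
  {"grip":8,"travel":[30,-49,0],"twist":[0,0,-0.16]},
  {"grip":8,"travel":[30,-49,0],"twist":[0,0,-0.16]},
  {"grip":8,"travel":[30,-49,0],"twist":[0,0,-0.16]},
  {"grip":8,"travel":[30,-49,0],"twist":[0,0,-0.16]},
  {"grip":8,"travel":[30,-49,0],"twist":[0,0,-0.16]},
  {"grip":8,"travel":[30,-49,0],"twist":[0,0,-0.16]},
  {"grip":8,"travel":[30,-49,0],"twist":[0,0,-0.16]},
  {"grip":8,"travel":[30,-49,0],"twist":[0,0,-0.15]},
])

```text
clock: 1.3
position: [0.4801, 0.1764, 0.2245]
tcp_rot: [-0.001, 0.749, 0.663, 0.002]
ft_force: [0.6, 1.6, -0.4]
width: 0.0175
```

Emit:
jog_arm([
  {"grip":8,"travel":[30,-46,-10],"twist":[0,0,0.01]},
  {"grip":8,"travel":[30,-46,-20],"twist":[0,0,0.01]},
  {"grip":8,"travel":[30,-46,-20],"twist":[0,0,0.01]},
  {"grip":8,"travel":[24,-44,-15],"twist":[0,0,0]},
  {"grip":8,"travel":[0,0,0],"twist":[0,0,0]},
])

```text
clock: 1.92
position: [0.5985, -0.0158, 0.1581]
tcp_rot: [0.0, 0.741, 0.672, 0.003]
ft_force: [-0.3, 0.9, -0.1]
width: 0.008
```

Emit:
jog_arm([
  {"grip":8,"travel":[-1,0,-30],"twist":[0,0,0]},
  {"grip":8,"travel":[0,0,-30],"twist":[0,0,0]},
  {"grip":8,"travel":[0,0,-20],"twist":[0,0,0]},
  {"grip":8,"travel":[0,0,0],"twist":[0,0,0]},
])

```text
clock: 2.42
position: [0.5974, -0.0131, 0.0767]
tcp_rot: [-0.0, 0.74, 0.672, 0.003]
ft_force: [1.3, 0.2, 0.5]
width: 0.008
```

```bash
cat > look.py <<'E'
import sys
from h import *
for n,(a,b,d,e) in {"scene":(100,330,140,390)}.items():
    c=camera(n);cv2.imwrite(f"pics/{n}_{sys.argv[1]}.png",cv2.resize(c["img"][a:b,d:e],None,fx=2.6,fy=2.6,interpolation=2)[:,:,::-1])
c=camera("top");cv2.imwrite(f"pics/top_{sys.argv[1]}.png",cv2.resize(c["img"][80:305,110:435],None,fx=2.4,fy=2.4,interpolation=2)[:,:,::-1])
s=bot.sense();print(s["position"],s["clock"])
E
python3 look.py 1
```

```text
[ 0.59841231 -0.01335574  0.07821632] 2.525
```

View pics/scene_1.png

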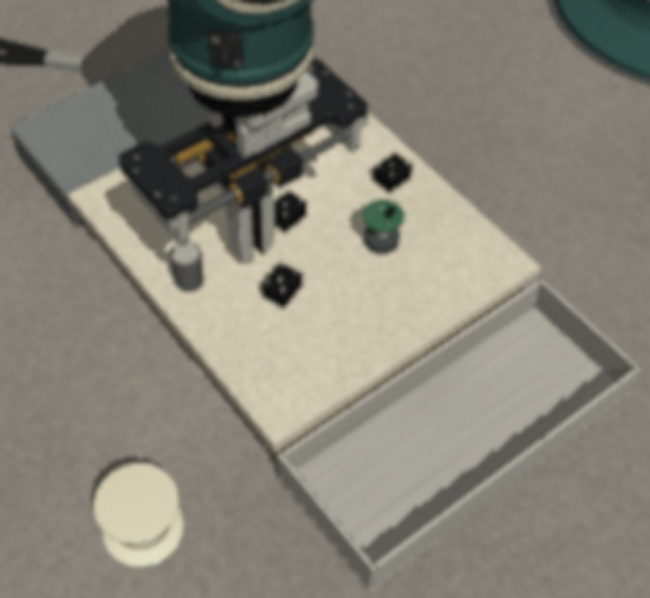

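View pics/top_1.png

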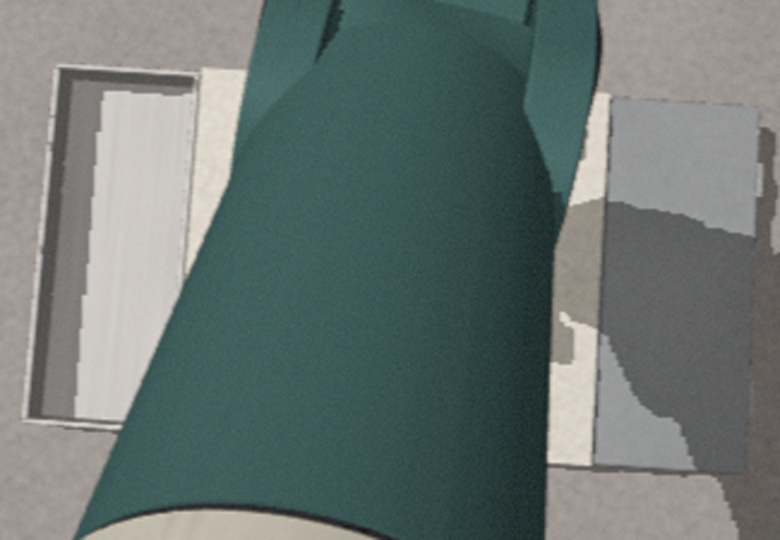

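Scene view: the fingertips at about (255,250) sit behind r1 at (281,285), in line with it and clear of the cap at (187,265). The arm hides the board in the top view. I'll push now.

Emit:
jog_arm([
  {"grip":8,"travel":[1,12,-2],"twist":[0,0,0]},
  {"grip":8,"travel":[1,16,0],"twist":[0,0,0]},
  {"grip":8,"travel":[1.5,16,0],"twist":[0,0,0]},
  {"grip":8,"travel":[1.5,16,0],"twist":[0,0,0]},
  {"grip":8,"travel":[1.5,16,0],"twist":[0,0,0]},
])

```text
clock: 3.15
position: [0.6064, 0.069, 0.0787]
tcp_rot: [0.001, 0.74, 0.673, 0.006]
ft_force: [0.2, 0.9, 0.5]
width: 0.0078
```

```bash
python3 look.py 2
```

```text
[0.60634776 0.07025277 0.07852017] 3.25
```

View pics/scene_2.png

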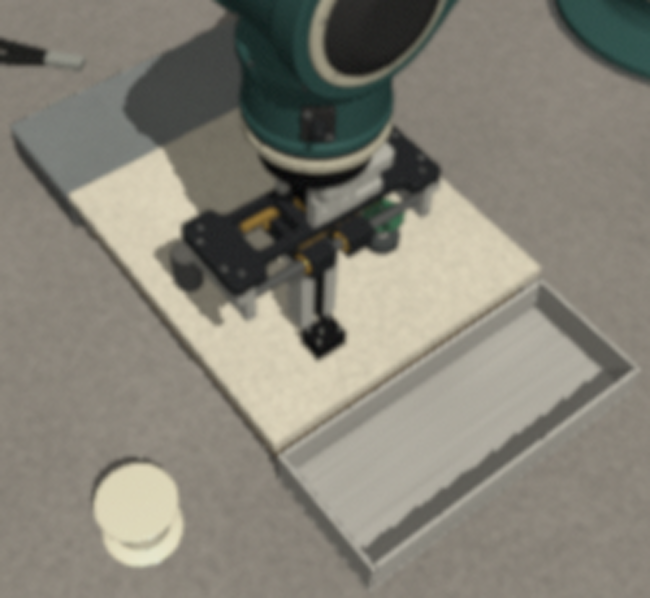

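r1 at (322,338) is flush against the fingertips and about two thirds of the way along. The pcb and cap are untouched. Continuing over the end.

Emit:
jog_arm([
  {"grip":8,"travel":[1,16,-2],"twist":[0,0,0]},
  {"grip":8,"travel":[1,16,-1],"twist":[0,0,0]},
  {"grip":8,"travel":[1.5,16,0],"twist":[0,0,0]},
  {"grip":8,"travel":[1.5,16,0],"twist":[0,0,0]},
  {"grip":8,"travel":[1,14,0],"twist":[0,0,0]},
  {"grip":8,"travel":[0,0,0],"twist":[0,0,0]},
])

```text
clock: 4.0
position: [0.6126, 0.1537, 0.0751]
tcp_rot: [0.001, 0.739, 0.674, 0.006]
ft_force: [-0.3, -0.7, -0.2]
width: 0.0079
```

```bash
python3 look.py 3
```

```text
[0.61262267 0.15200363 0.07522758] 4.1
```

View pics/scene_3.png

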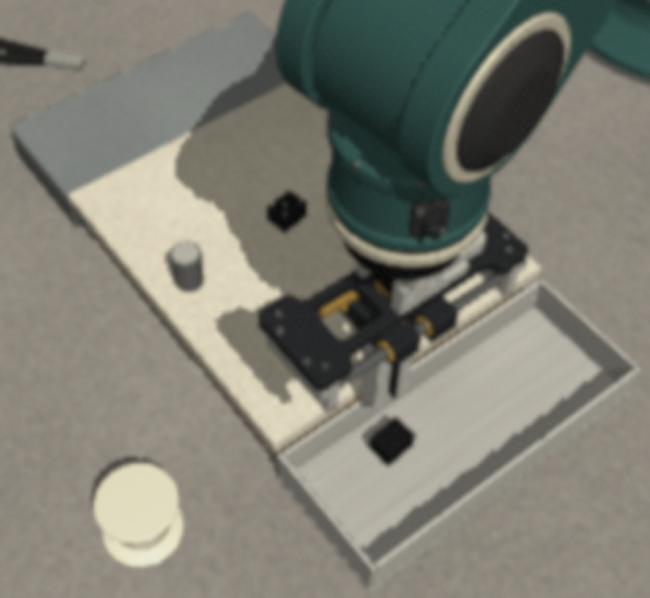

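r1 is in the tray at about (390,440). Next is r2: rise, move behind it, descend.

Emit:
jog_arm([
  {"grip":8,"travel":[0,0,40],"twist":[0,0,0]},
  {"grip":8,"travel":[0,0,25],"twist":[0,0,0]},
  {"grip":8,"travel":[-13,-43,0],"twist":[0,0,0]},
  {"grip":8,"travel":[-13,-43,0],"twist":[0,0,0]},
  {"grip":8,"travel":[-13,-43,0],"twist":[0,0,0]},
  {"grip":8,"travel":[-13,-43,0],"twist":[0,0,0]},
  {"grip":8,"travel":[-13,-40,0],"twist":[0,0,0]},
  {"grip":8,"travel":[0,0,0],"twist":[0,0,0]},
])

```text
clock: 5.1
position: [0.5437, -0.0735, 0.143]
tcp_rot: [0.002, 0.743, 0.669, 0.006]
ft_force: [1.0, 0.0, -0.1]
width: 0.008
```

Emit:
jog_arm([
  {"grip":8,"travel":[2,5,-30],"twist":[0,0,0.01]},
  {"grip":8,"travel":[0,0,-25],"twist":[0,0,0]},
  {"grip":8,"travel":[0,0,-11],"twist":[0,0,0]},
  {"grip":8,"travel":[0,0,0],"twist":[0,0,0]},
])

```text
clock: 5.6
position: [0.5463, -0.0688, 0.0763]
tcp_rot: [0.003, 0.74, 0.673, 0.007]
ft_force: [0.1, -0.5, -0.3]
width: 0.0082
```

```bash
python3 look.py 4
```

```text
[ 0.54678985 -0.0688519   0.07717698] 5.7
```

View pics/scene_4.png

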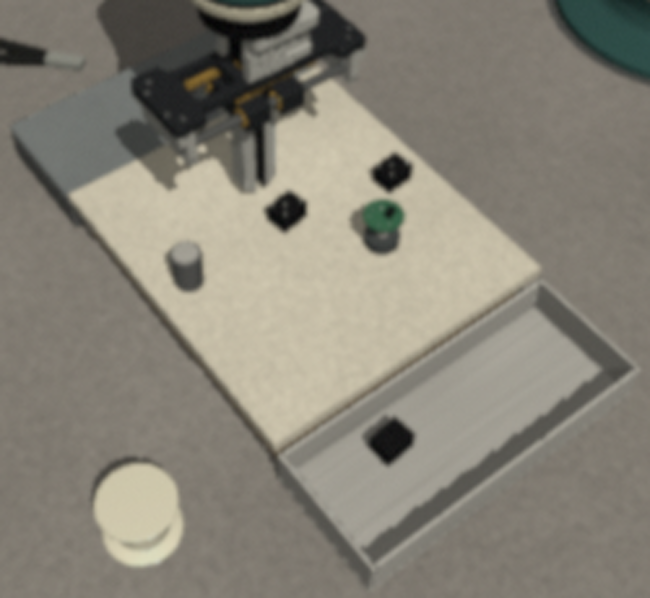

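The fingertips at (255,188) are behind r2 at (286,212), with the pcb clear to the right. Pushing.

Emit:
jog_arm([
  {"grip":8,"travel":[1,14,-2],"twist":[0,0,0]},
  {"grip":8,"travel":[1.5,16,0],"twist":[0,0,0]},
  {"grip":8,"travel":[1.5,16,0],"twist":[0,0,0]},
  {"grip":8,"travel":[1.5,16,0],"twist":[0,0,0]},
  {"grip":8,"travel":[1.5,16,-1],"twist":[0,0,0]},
  {"grip":8,"travel":[1.5,16,0],"twist":[0,0,0]},
])

```text
clock: 6.45
position: [0.5567, 0.0326, 0.0758]
tcp_rot: [0.004, 0.74, 0.673, 0.009]
ft_force: [0.6, -0.2, 0.8]
width: 0.0078
```

```bash
python3 look.py 5
```

```text
[0.55677268 0.03371278 0.07570967] 6.55
```

View pics/scene_5.png

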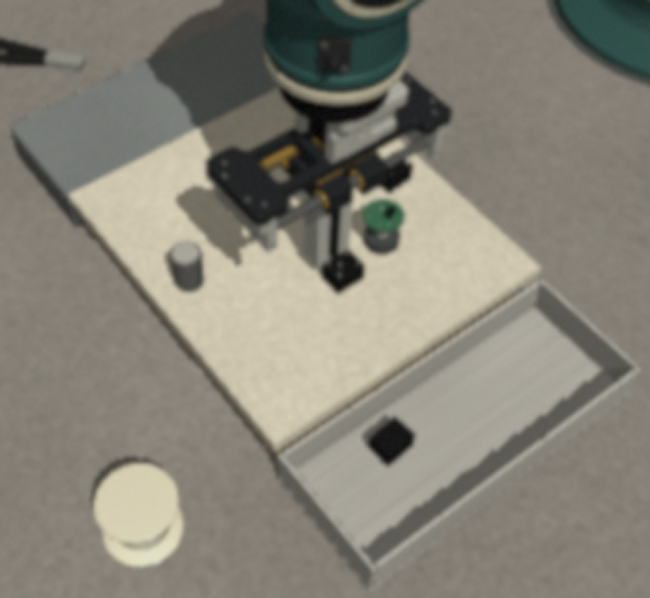

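r2 at (342,272) is held against the fingers and passing the pcb, which hasn't moved, with a gap. About 120 mm remain.

Emit:
jog_arm([
  {"grip":8,"travel":[1.5,16,0],"twist":[0,0,0]},
  {"grip":8,"travel":[1.5,16,0],"twist":[0,0,0]},
  {"grip":8,"travel":[1.5,16,0],"twist":[0,0,0]},
  {"grip":8,"travel":[1.5,16,0],"twist":[0,0,0]},
  {"grip":8,"travel":[1.5,16,0],"twist":[0,0,0]},
  {"grip":8,"travel":[1.5,16,0],"twist":[0,0,0]},
  {"grip":8,"travel":[1.5,14,0],"twist":[0,0,0]},
  {"grip":8,"travel":[0,0,0],"twist":[0,0,0]},
])

```text
clock: 7.55
position: [0.5678, 0.1515, 0.0756]
tcp_rot: [0.004, 0.739, 0.674, 0.009]
ft_force: [0.3, -0.2, 0.5]
width: 0.0079
```

```bash
python3 look.py 6
```

```text
[0.56782047 0.14992881 0.07568318] 7.65
```

View pics/scene_6.png

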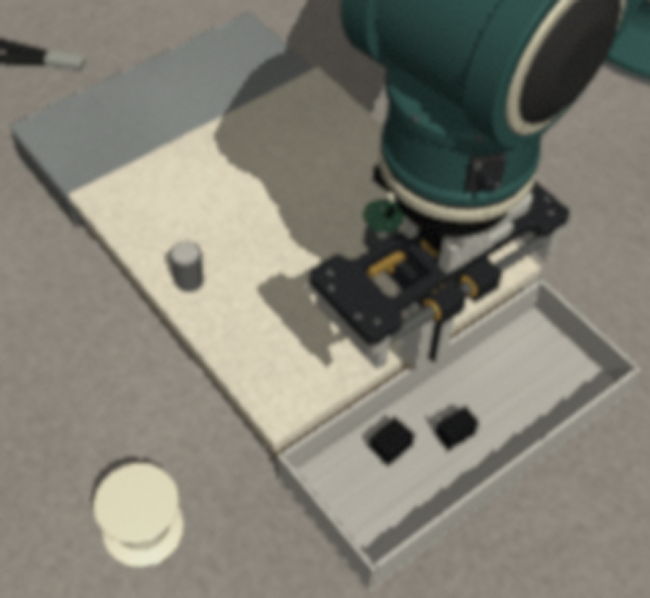

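Both relays are in the tray, at (390,440) and (455,428). Now r3.

Emit:
jog_arm([
  {"grip":8,"travel":[0,0,45],"twist":[0,0,0]},
  {"grip":8,"travel":[0,0,35],"twist":[0,0,0]},
  {"grip":8,"travel":[-24,-36,0],"twist":[0,0,0]},
  {"grip":8,"travel":[-24,-36,0],"twist":[0,0,0]},
  {"grip":8,"travel":[-24,-36,0],"twist":[0,0,0]},
  {"grip":8,"travel":[-24,-36,0],"twist":[0,0,0]},
  {"grip":8,"travel":[-24,-36,0],"twist":[0,0,0]},
  {"grip":8,"travel":[0,0,0],"twist":[0,0,0]},
])

```text
clock: 8.65
position: [0.4425, -0.0416, 0.1582]
tcp_rot: [0.004, 0.743, 0.669, 0.009]
ft_force: [0.6, 0.9, -0.4]
width: 0.0081
```

Emit:
jog_arm([
  {"grip":8,"travel":[2,0,-35],"twist":[0,0,0.01]},
  {"grip":8,"travel":[0,0,-30],"twist":[0,0,0]},
  {"grip":8,"travel":[0,0,-16],"twist":[0,0,0]},
  {"grip":8,"travel":[0,0,0],"twist":[0,0,0]},
])

```text
clock: 9.15
position: [0.446, -0.0415, 0.0756]
tcp_rot: [0.005, 0.74, 0.673, 0.01]
ft_force: [-0.1, 0.5, -0.4]
width: 0.0083
```

```bash
python3 look.py 7
```

```text
[ 0.44669598 -0.04151104  0.07672844] 9.25
```

View pics/scene_7.png

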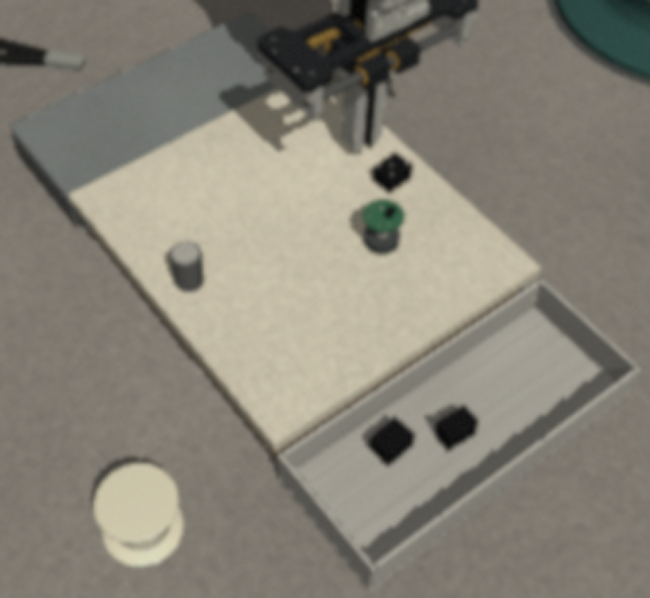

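The fingertips at (368,148) are behind r3 at (392,172), and the lane is clear of the pcb. Pushing.

Emit:
jog_arm([
  {"grip":8,"travel":[1,14,-1],"twist":[0,0,0]},
  {"grip":8,"travel":[1.5,16,0],"twist":[0,0,0]},
  {"grip":8,"travel":[1.5,16,0],"twist":[0,0,0]},
  {"grip":8,"travel":[1.5,16,0],"twist":[0,0,0]},
  {"grip":8,"travel":[1.5,16,0],"twist":[0,0,0]},
  {"grip":8,"travel":[1.5,16,0],"twist":[0,0,0]},
])

```text
clock: 10.0
position: [0.4576, 0.0607, 0.0796]
tcp_rot: [0.006, 0.739, 0.673, 0.015]
ft_force: [-0.1, -1.1, -1.1]
width: 0.0077
```

```bash
python3 look.py 8
```

```text
[0.45769078 0.06151894 0.07953652] 10.1
```

View pics/scene_8.png

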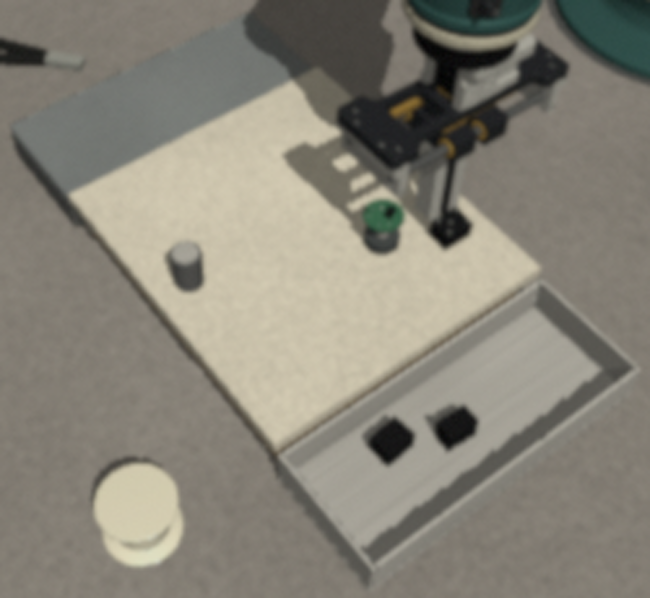

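r3 at (450,230) is moving straight and is past the pcb. The tool has risen about 4 mm, so I'll lower it while finishing.

Emit:
jog_arm([
  {"grip":8,"travel":[1,14,-3],"twist":[0,0,0]},
  {"grip":8,"travel":[1.5,16,-2],"twist":[0,0,0]},
  {"grip":8,"travel":[1.5,16,0],"twist":[0,0,0]},
  {"grip":8,"travel":[1.5,16,-1],"twist":[0,0,0]},
  {"grip":8,"travel":[1.5,16,0],"twist":[0,0,0]},
  {"grip":8,"travel":[1.5,16,0],"twist":[0,0,0]},
  {"grip":8,"travel":[0,4,0],"twist":[0,0,0]},
  {"grip":8,"travel":[0,0,0],"twist":[0,0,0]},
])

```text
clock: 11.1
position: [0.4667, 0.1671, 0.0735]
tcp_rot: [0.006, 0.738, 0.674, 0.015]
ft_force: [0.7, 0.6, -0.1]
width: 0.0081
```

```bash
python3 look.py 9
```

```text
[0.4667089  0.16667378 0.07356856] 11.2
```

View pics/scene_9.png

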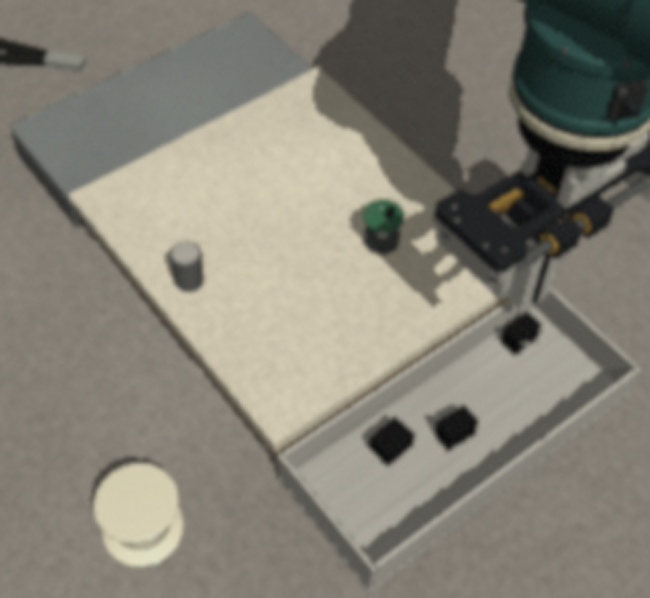

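r3 is in the tray at about (520,330), close to the near wall. I'll lift clear, back toward the start, and check.

Emit:
jog_arm([
  {"grip":8,"travel":[0,0,40],"twist":[0,0,0]},
  {"grip":8,"travel":[0,0,50],"twist":[0,0,0]},
  {"grip":8,"travel":[-25,50,20],"twist":[0,0,0]},
  {"grip":8,"travel":[-25,50,10],"twist":[0,0,0]},
  {"grip":8,"travel":[-25,50,0],"twist":[0,0,0]},
  {"grip":8,"travel":[-25,50,0],"twist":[0,0,0]},
  {"grip":8,"travel":[-25,50,0],"twist":[0,0,0]},
  {"grip":8,"travel":[0,0,0],"twist":[0,0,0]},
])

```text
clock: 12.2
position: [0.3379, 0.4184, 0.1985]
tcp_rot: [0.006, 0.742, 0.67, 0.016]
ft_force: [0.7, -0.4, -1.1]
width: 0.0081
```

```bash
python3 look.py 10
python3 - <<'E'
from h import *
c=camera("top");P,ctr,ux,uy=geo(c)
hsv=cv2.cvtColor(c["img"],cv2.COLOR_RGB2HSV);V=hsv[...,2]
m=((V<45)).astype(np.uint8);m[:105]=0;m[275:]=0;m[:,:125]=0;m[:,350:]=0
n,l,st,cc=cv2.connectedComponentsWithStats(m)
for i in range(1,n):
    if st[i,4]<50: continue
    p=ray(c,cc[i],.015)[:2]-ctr;print(cc[i],st[i],"tray xy",(p@ux*1000).round(),(p@uy*1000-208).round())
E
```

```text
[0.34034575 0.41512765 0.19864467] 12.3
[173.51396648 155.95530726] [168 148  12  16 179] tray xy 53.0 -21.0
[160.5        181.19871795] [155 174  12  16 156] tray xy 5.0 -1.0
[174.02547771 237.76433121] [169 231  11  15 157] tray xy -96.0 -34.0
```

View pics/top_10.png

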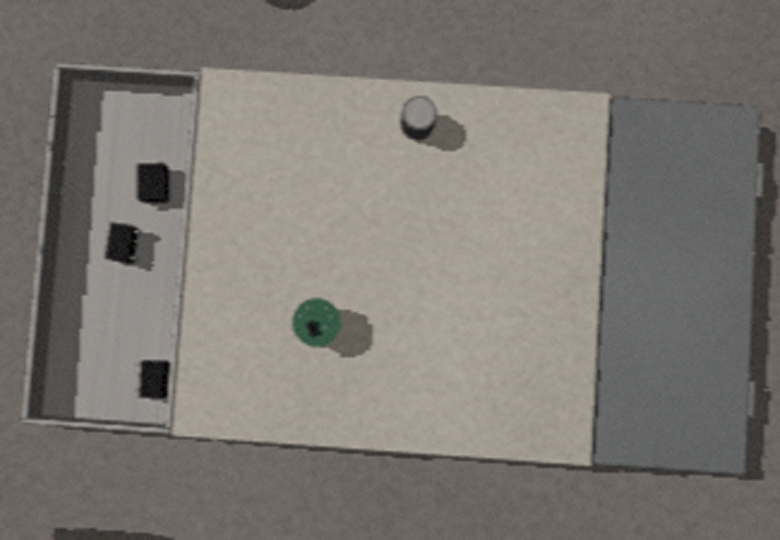

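View pics/scene_10.png

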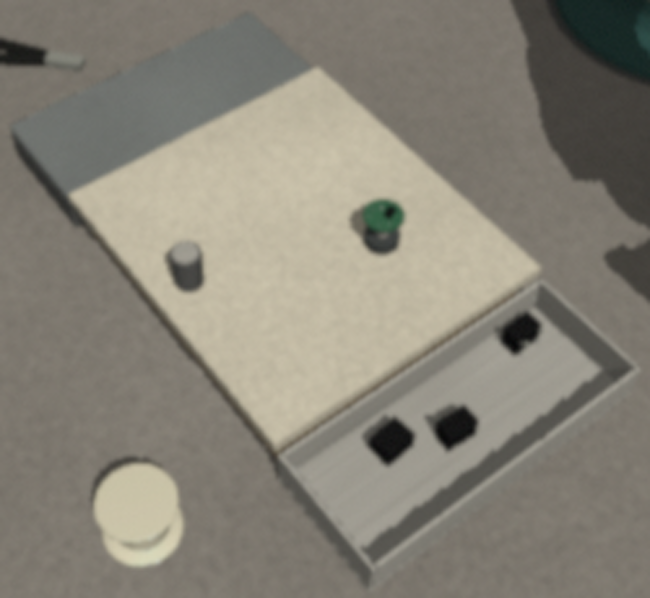

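The top view shows all three relays in the tray, at (153,183), (122,243) and (154,379). They are inside the ±131 / ±51 mm limits and the tray is clear of the robot. The cap at (419,117) and pcb at (317,322) are where they started, allowing for the 48 px crop offset.

```bash
python3 -c "
from cell import order
print(order.hand_in())"
```

```text
the job is handed in; nothing more can be done
None
```

I pushed the three relays one at a time down their lanes and over the board's end into the tray with nearly closed fingertips. I then backed the arm off and handed the job in at about 12.4 s of the 53 s allowed.

- **Relays:** The last top view put their middles at about (53, -21), (5, -1) and (-96, -34) mm in the tray frame. All are inside the 131 / 51 mm limits. The third lies near the board-side wall, about 17 mm inside the limit there.
- **Heights and rest:** I did not measure heights. The relays look flat on the tray floor, and their positions did not change between pictures.
- **Bystanders:** The round circuit board and the capacitor stand upright at the same pixels as at the start.
- **Board measurement:** The first automatic board outline was wrong, 374 mm long, because it took in the tray floor. I replaced it with the four board corners, which gave 302–304 by 270 mm against the given 300 by 270.
- **Tool height:** During pushes the tool rose by up to about 4 mm, which I corrected on the way. I saw no other disagreement.

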